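# Close the vacuum filter at the guitar-bracing bench

### The job

The vacuum line's filter stands open with a new element in it: put its round black cover back on the neck and screw it home. Set the cover level on the neck, turn it backward (anticlockwise seen from above) until you feel it drop into the thread start, then turn it forward until it is seated fully down on the rim, let go of it, and leave everything else on the bench where it is.

Things in the scene. Friction and masses are not known exactly. Their poses are not given: they have to be found in the camera images.
- cover_center (a point): The filter's loose cover: a black moulded screw cap, 57 mm outside diameter, 22 mm high, finely ribbed upright skirt, flat top, 50 to 100 g. It lies on the bench open side down, at any yaw. This point is on its axis, half-way up (11 mm above the skirt's lower edge); z is its axis and points out of the closed top.
- cover_lugs (a point): Centre of the ring of three lugs inside the cover, 8.5 mm above the skirt's lower edge. The lugs are stubs 2.8 mm thick, 120 degrees apart, one of them on the +x side, reaching in to a 44 mm circle. The skirt is 53 mm across inside and 18 mm deep under the 4 mm thick top.
- filter_foot (a point): Centre of the filter's dark foot plate (80 x 70 mm), at bench height. The filter is fixed: an upright aluminium can, 54 mm diameter, on a squared head with a brass pipe at each end (along x), its open threaded neck on top. The other stand with the same foot carries a round dial gauge: leave that one alone.
- filter_rim (a point): Centre of the rim of the filter's open neck, its highest point, 106 mm above the bench, z up. The neck is 41 mm across, bevelled to 37 mm over its top 3 mm, and stands 22 mm above the can's 54 mm shoulder: clear room for fingers all round. Set on the neck, the cover mostly rests with its lugs on the threads, 4.5 to 9 mm above home; 8 degrees askew it is crossed: set it on afresh.
- filter_thread (a point): Axis of the neck's outside thread, 9 mm below the rim: 50 mm across, right-handed (forward is clockwise from above), three starts 120 degrees apart, 18 mm fall per turn, 0.8 mm slack, a 3 mm wide upright rib before each start. Where the starts lie is unknown: no frame tells it. Forward from on top of the threads the cover only jams on the ribs, 4.5 mm too high.
- filter_seat (a point): cover_center when home (top on the rim), 7 mm below the rim. Backward, under 2 to 5 N, it climbs 0.5 mm per 10 degrees, then drops 5 to 6 mm into the start, 2.6 to 3.7 mm above home (ribs stop it dead about 20 degrees on; nothing else stops it going back). A slip to only 4.5 to 5.5 mm is off the ribs: go on, up to 90 degrees. Forward, it seats in 50 to 75 degrees, tight 15 later.
- old_element: bystander: the used filter element, a pleated paper cylinder with grey end rings, 40 mm diameter, 44 mm high, standing on the bench; origin at the centre of its underside
- glue: bystander: white glue bottle with a pointed nozzle, 48 mm diameter, 124 mm high, standing; origin at the centre of its underside
- spool_a: bystander: wooden spool clamp standing upright, 38 mm diameter, 70 mm high; origin at the centre of its underside
- spool_b: bystander: a second spool clamp like it
- tape: bystander: roll of tape lying flat, 90 mm diameter, 24 mm high; origin at the centre of its underside
- driver: bystander: screwdriver lying across the bench between the other things, 190 mm long, handle at most 35 mm high; x along its length; origin under its middle
- block: bystander: cork-faced sanding block, 26 x 90 x 22 mm; origin at the centre of its underside

How it is judged (in metres and radians):
At the end, for the whole second after the job is handed in: the cover is screwed down onto the filter's rim: no more than 0.8 mm above its home height (home: its centre 7 mm below the rim's centre), within 3 mm of the neck's axis, level within 0.05 rad, and released (z of cover_center in the frame of filter_seat between -0.002 and 0.0008 m and horizontal distance between cover_center and filter_rim below 0.003 m and angle between cover_center's own z axis and vertical below 0.05 rad and contact force between the fingers and anything else below 0.5 N); the robot touches nothing.
It fails at once if another loose thing on the bench pushed more than 30 mm from its place (distance of any of old_element, glue, spool_a, spool_b, tape, driver, block from where it was at the start of the episode above 0.03 m).
It fails at once if the used element, the glue bottle or a spool clamp knocked over (angle between any of old_element, glue, spool_a, spool_b's own z axis and vertical above 0.6 rad).
It also fails if it takes over 64 s, if anything falls off the work surface, if the arm or the gripper's body presses on something with over 40 N, if the wrist force passes 120 N, or if a joint passes its speed limit or range.

### The arm

A 6-joint arm with a two-finger parallel gripper is mounted at the origin on the work surface. World frame = base frame: x ahead of the robot, y to its left, z up, the work surface at z = 0. Lengths are in mm, angles in rad, forces in N, time in s.
With the tool pointing down it reaches from about 400 to 925 mm from the base axis. Payload 12.5 kg.
Tool frame: the origin (TCP) lies midway between the tips of the shut fingers; the grasp point (between the pads) lies 19 mm behind it; z points along the fingers, y is the line along which they close (so a half turn about z gives the same grasp; the last joint's range is limited). The gripper opens to 95 mm and grips with 3 to 60 N. Pads are 20 mm wide; open, the fingers measure 119 mm over their backs; the gripper's body (75 mm by 180 mm) begins 59 mm behind the grasp point.
Start: joints at [-1.341, 0.491, 1.559, -0, 1.092, -0.106], TCP at [205.976, -590.102, 214.661] pointing down, gripper open.
Joint ranges: [-3.1, 3.1], [-0.84, 2.19], [0.05, 2.79], [-1.13, 4.28], [0.06, 2.93], [-2.69, 2.69]. Speed limits (rad/s): [2.22, 2.22, 2.79, 3.14, 3.14, 3.14].

### API

Orientations are given as [roll, pitch, yaw] about the fixed x, y, z axes, in that order (R = Rz(yaw) Ry(pitch) Rx(roll)).
In Python, from cell import state, read_camera, job_done gives the robot as it stands.
- The arm moves only by the tool carry_out, never from a script. Its argument "moves" is a list of rows, each an object with "slide": the shift along the tool's x, y, z as a fraction of full scale, a list of three; "spin": the turn about the tool's z as a fraction of full scale. A call has 1 to 12 rows; each row shifts and turns the commanded pose from where the row before left it, along the tool's axes as they then stand; what a row does not reach is not made up. Full scale, the value 1, is 0.4 m for a shift and 30 degrees for a turn. A row lasts 1/12 s, in which the tool goes at most 41.7 mm and 7.16 degrees, less where a joint would pass 70% of its speed; a pose out of reach is approached as far as the arm can. A call with a number of a shift or a turn outside -1 to 1 is refused whole. A call with a gripper value outside its range is refused whole. "hand" is the closure, from 0 (fully open) to 1 (shut), set as the call begins (left out, the last holds). The fingers move at their own pace and stop on an object; the grip force is fixed at half the most. Time passes only in rows, so rows that do not move let the fingers close. It gives the time, the measured TCP pose, the force, the opening and the grip force at its end, in the units of the state.
- state(): the state, without advancing time (a new reading comes with each control period).
- read_camera(name): name is "side" or "top" or "wrist"; returns a dict with "color" (384x512x3 uint8, red, green, blue), "K" (3x3 intrinsics, pixels), "R" (3x3) and "t" (3): a world point X has camera coordinates R X + t. Camera axes: x right, y down, z forward; pixel columns grow to the right and rows downward; lengths in mm; the calibration is good to about 2 mm. A picture is of the moment at which its call begins. There is no depth.
- job_done(): hands the job in; it is judged then, once.
The state is a dict: "t": time; "joints": joint angles; "qvel": joint speeds; "tau": joint torques, N m; "eef_pos": TCP position; "tcp_rot": TCP orientation; "ft_force": force on the tool from outside, world axes, zero at the start; "moment": the same for the moment, N m; "opening": opening from 0.0 (shut) to 1.0 (fully open); "grip_force": force on a finger pad.
Only numpy, scipy, OpenCV 4.12 (cv2) and the standard library are available. Lean on these libraries where they do the work, as an engineer would, in place of code of your own. Each camera call takes 0.05 s, during which the arm holds its last target. There are 200 camera calls.

## Working session

There is one attempt and no reset: what is moved stays moved. The work goes in short steps, Python scripts to look and compute and a tool call to move; the robot and the scene stay as the last step left them, time stands still between calls to the robot, and variables do not carry over. Pictures are saved under pics/ and viewed, at most 10 in all, crops included, and the job is handed in when it is done.

Besides the shell and the picture viewer there is one more tool, called after "Emit:" as name(argument=value, ...) on one line, values as JSON. carry_out: Moves the arm, as the interface text tells. Shift numbers are shares of 0.4 m and turn numbers shares of 30 degrees, none past 1 either way. Its arguments: {"type":"object","properties":{"moves":{"type":"array"},"hand":{"type":"number"}},"required":["moves"]}

```bash
mkdir -p pics; ls; python3 - <<'E'
from cell import *
import cv2,numpy as np
for n in("top","side"):
    c=read_camera(n);cv2.imwrite(f"pics/{n}0.png",c["color"][:,:,::-1]);np.savez(f"{n}0.npz",**c);print(n,c["K"].tolist(),c["R"].round(3).tolist(),c["t"].round(1).tolist())
print(state())
E
```

```text
pics
top [[498.2727203690288, 0.0, 250.6922677557889], [0.0, 498.2727203690288, 185.13465425759068], [0.0, 0.0, 1.0]] [[-0.026, -1.0, 0.006], [-0.987, 0.024, -0.158], [0.158, -0.01, -0.987]] [2.6, 555.8, 1471.2]
side [[383.35670059579957, 0.0, 256.2963991232984], [0.0, 383.35670059579957, 193.68988867024004], [0.0, 0.0, 1.0]] [[-0.984, -0.177, -0.017], [-0.114, 0.699, -0.706], [0.137, -0.692, -0.708]] [555.7, 133.6, 1076.2]
{'t': 0.1, 'joints': array([-1.34061399e+00,  4.91508922e-01,  1.55936311e+00, -2.96518081e-05,
        1.09167961e+00, -1.05571099e-01]), 'qvel': array([-0.00014399, -0.00193117, -0.00199428,  0.002255  , -0.0023264 ,
       -0.00072522]), 'tau': array([ 2.31805025e-03, -6.13625622e+01, -2.58606452e+01,  6.93365419e-02,
        4.70070296e-02, -5.74474143e-05]), 'eef_pos': array([ 205.91185944, -589.89727694,  214.12293471]), 'tcp_rot': array([-3.14063623e+00, -7.49000378e-05,  3.35767087e-01]), 'ft_force': array([-0.16330023, -0.20071146, -0.22804376]), 'moment': array([ 0.04787321, -0.0300473 , -0.00306206]), 'grip_force': 0.0, 'opening': 1.001224691519693}
```

View pics/top0.png

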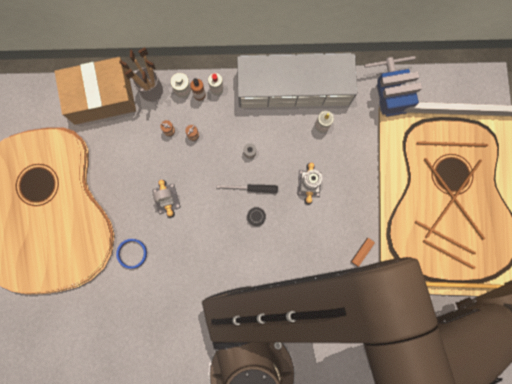

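View pics/side0.png

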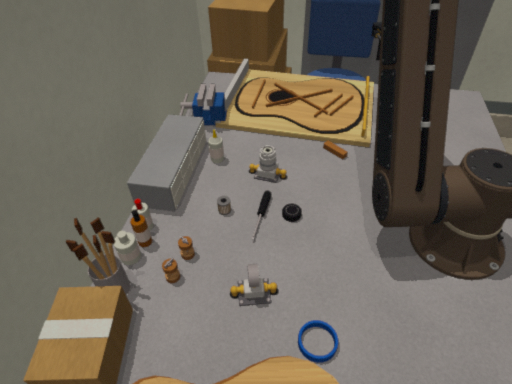

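Top view: cover at (256,216), filter at (311,183), gauge at (165,196), driver at about (250,188). In the side view the cover is at (291,212) and the filter neck at (268,153). Next I'll measure the cover and the rim.

```bash
cat > h.py <<'E'
import numpy as np,cv2
def ray(c,u,v,z):
    K,R,t=c["K"],c["R"],c["t"];o=-R.T@t;d=R.T@np.linalg.solve(K,[u,v,1.]);return o+d*(z-o[2])/d[2]
def px(c,X):
    p=c["K"]@(c["R"]@np.array(X,float)+c["t"]);return p[:2]/p[2]
def blob(mask,seed):
    n,l,s,c=cv2.connectedComponentsWithStats(mask.astype(np.uint8),connectivity=8)
    k=min(range(1,n),key=lambda i:np.hypot(*(c[i]-seed))+(1e3 if s[i,4]<30 else 0));return c[k],s[k],l==k
E
python3 - <<'E'
from h import *
T=dict(np.load("top0.npz"));S=dict(np.load("side0.npz"))
for c,s in((T,(256,216)),(S,(291,212))):
    g=c["color"].max(2);ce,st,_=blob(g<75,s);print(ce,st,ray(c,*ce,13),ray(c,*ce,18))
for c,p in((T,(311,178)),(S,(268,150))): print(ray(c,*p,106))
def crop(c,u,v,r=26): return cv2.resize(c["color"][v-r:v+r,u-r:u+r,::-1],(390,390),interpolation=cv2.INTER_CUBIC)
cv2.imwrite("pics/c1.png",np.hstack([crop(T,311,180),crop(S,268,158)]))
E
```

```text
[262.2875 188.525 ] [248 185  29   8 160] [549.18130719 -47.3246675   13.        ] [548.41845922 -47.15571272  18.        ]
[291.42307692 212.58391608] [282 204  20  18 286] [461.82191008 -21.91850033  13.        ] [461.54722027 -17.39283369  18.        ]
[ 562.62640439 -187.55143882  106.        ]
[ 559.61394429 -189.88724971  106.        ]
```

View pics/c1.png

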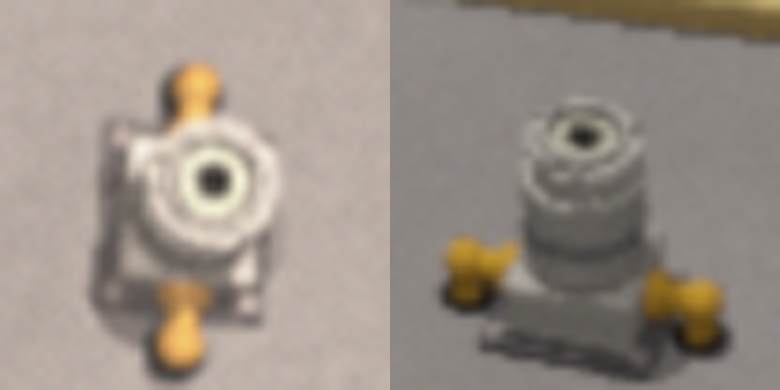

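The rim centre is at about (312.8,177.5) in the top view and (267.1,149.5) in the side view. That puts the rim near (563,-191) mm and the cover near (462,-20). Moving over now; the wrist camera will refine both.

Emit:
carry_out(moves=[{"slide": [0, 0, 0], "spin": 0.16}, {"slide": [0, 0, 0], "spin": 0.16}, {"slide": [0, 0, 0], "spin": 0.16}, {"slide": [0, 0, 0], "spin": 0.16}, {"slide": [0.08, 0, 0], "spin": 0}, {"slide": [0.08, 0, 0], "spin": 0}, {"slide": [0.08, 0, 0], "spin": 0}, {"slide": [0.08, 0, 0], "spin": 0}, {"slide": [0.08, 0, 0], "spin": 0}, {"slide": [0.08, 0, 0], "spin": 0}, {"slide": [0.08, 0, 0], "spin": 0}, {"slide": [0.08, 0, 0], "spin": 0}], hand=0)

```text
t: 1.1
eef_pos: [463.5, -589.5, 214.2]
tcp_rot: [-3.141, 0.0, 0.001]
ft_force: [-0.4, -0.0, -0.1]
opening: 0.996
grip_force: 0.0
```

Emit:
carry_out(moves=[{"slide": [0, -0.08, 0], "spin": 0}, {"slide": [0, -0.08, 0], "spin": 0}, {"slide": [0, -0.08, 0], "spin": 0}, {"slide": [0, -0.08, 0], "spin": 0}, {"slide": [0, -0.08, 0], "spin": 0}, {"slide": [0, -0.08, 0], "spin": 0}, {"slide": [0, -0.08, 0], "spin": 0}, {"slide": [0, -0.08, 0], "spin": 0}, {"slide": [0, -0.08, 0], "spin": 0}, {"slide": [0, -0.08, 0], "spin": 0}, {"slide": [0, 0, 0], "spin": 0}, {"slide": [0, 0, 0], "spin": 0}])

```text
t: 2.1
eef_pos: [461.9, -268.7, 214.9]
tcp_rot: [3.141, -0.0, 0.003]
ft_force: [0.9, -0.5, -0.5]
opening: 1.0
grip_force: 0.0
```

Emit:
carry_out(moves=[{"slide": [0, -0.078, 0], "spin": 0}, {"slide": [0, -0.078, 0], "spin": 0}, {"slide": [0, -0.078, 0], "spin": 0}, {"slide": [0, -0.078, 0], "spin": 0}, {"slide": [0, -0.078, 0], "spin": 0}, {"slide": [0, -0.078, 0], "spin": 0}, {"slide": [0, -0.078, 0], "spin": 0}, {"slide": [0, -0.078, 0], "spin": 0}, {"slide": [0, 0, 0], "spin": 0}, {"slide": [0, 0, 0], "spin": 0}, {"slide": [0, 0, 0], "spin": 0}])

```text
t: 3.02
eef_pos: [462.1, -21.1, 214.5]
tcp_rot: [3.141, -0.0, 0.001]
ft_force: [0.3, -0.3, 0.2]
opening: 1.001
grip_force: 0.0
```

```bash
python3 - <<'E'
from h import *; from cell import *
c=read_camera("wrist");np.savez("w1.npz",**c);cv2.imwrite("pics/w1.png",c["color"][:,:,::-1])
s=state();print(s["eef_pos"],(-c["R"].T@c["t"]).round(1),c["R"].round(3).tolist(),c["K"][0].round(1))
print(px(c,[462,-20,22]),px(c,[562,-191,106]))
E
```

```text
[461.96601363 -21.42676314 214.49524965] [537.8 -20.5 383.9] [[-0.0, -1.0, 0.001], [-0.964, 0.0, 0.266], [-0.266, -0.001, -0.964]] [310.3   0.  255.2]
[254.43660357 170.27705118] [457.06867757  74.33115268]
```

View pics/w1.png

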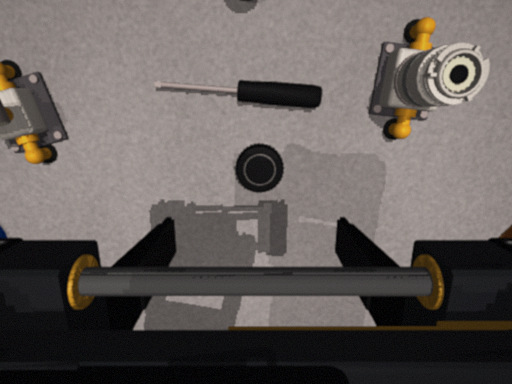

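Wrist view: cover at (259,168), rim at (458,73), driver well clear to the upper side. Next I'll fit the cover's top and the rim.

```bash
python3 - <<'E'
from h import *
c=dict(np.load("w1.npz"));g=c["color"].max(2)
ce,st,m=blob(g<70,(259,168));print(ce,st)
cn=max(cv2.findContours(m.astype(np.uint8),0,1)[0],key=cv2.contourArea)
e=cv2.fitEllipse(cn);print(e,ray(c,*e[0],11),ray(c,*e[0],22))
# ring on the top
p=g[140:195,232:288].astype(int);print(p[24:34:3])
yy,xx=np.where((p>45)&(p<140)&(np.hypot(*np.mgrid[-28:27,-28:28])<20));e2=cv2.fitEllipse(np.c_[xx+232,yy+140].astype(np.float32));print(len(xx),e2,ray(c,*e2[0],22))
print(px(c,[462,-20,22])-px(c,[462,-20,11]))
# rim hole: dark centre
ce,st,m=blob(g<60,(459,74));print(ce,st)
print(ray(c,457.5,73.5,106))
r=30;cv2.imwrite("pics/c2.png",cv2.resize(c["color"][74-40:74+40,459-40:459+40,::-1],(560,560),interpolation=cv2.INTER_CUBIC))
E
```

```text
[258.81257276 167.87951106] [ 235  144   49   48 1718]
((258.9338073730469, 167.75730895996094), (46.92967987060547, 47.7109260559082), 29.9598445892334) [462.83521929 -25.48676268  11.        ] [465.04643472 -25.33859449  22.        ]
[[147 136 138 112  53  17  22  21  20  22  24  31  57  82  55  27  23  23
   22  20  22  22  24  17  25  22  20  22  23  22  25  25  25  21  22  26
   22  26  18  24  36  74  80  47  24  21  19  26  22  18  33  85 135 142
  142 138]
 [143 119  84  57  30  19  19  22  21  17  27  50  74  61  31  16  21  27
   22  22  24  24  26  19  21  20  20  23  22  22  24  21  23  25  22  23
   24  20  28  21  21  36  71  74  36  22  20  23  23  17  25  66 119 138
  140 142]
 [153 142 117  67  24  20  21  20  24  20  27  51  72  52  22  20  24  19
   22  21  17  21  24  21  23  18  26  22  25  20  18  23  25  21  23  21
   25  19  20  25  20  36  68  77  42  19  24  20  17  19  35  91 134 147
  136 133]
 [153 153 132  74  33  15  17  21  22  21  21  44  67  72  36  21  23  24
   21  24  23  19  21  23  20  21  25  23  23  25  20  22  23  22  26  19
   23  20  24  21  28  52  72  65  31  23  19  16  24  20  56 100 132 141
  141 138]]
241 ((259.298095703125, 169.30703735351562), (30.41196060180664, 30.819442749023438), 85.80134582519531) [463.1728271  -25.77716195  22.        ]
[-0.01003381  1.84691824]
[458.65714286  73.76734694] [450  65  18  19 245]
[ 562.65871951 -191.24961443  106.        ]
```

View pics/c2.png

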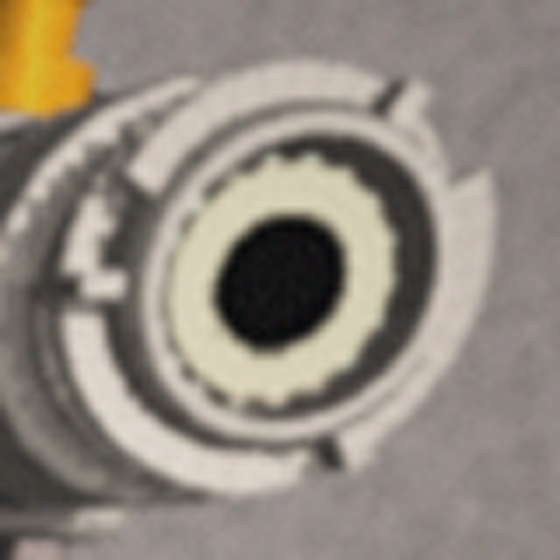

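The neck circle in the crop is centred at (298,275), i.e. image (461,73), so the rim is near (563,-194.5). The cover is at (463,-25.7). Descending onto the cover.

Emit:
carry_out(moves=[{"slide": [0.0025, 0.011, 0], "spin": 0}, {"slide": [0, 0, 0.08], "spin": 0}, {"slide": [0, 0, 0.08], "spin": 0}, {"slide": [0, 0, 0.08], "spin": 0}, {"slide": [0, 0, 0.08], "spin": 0}, {"slide": [0, 0, 0.08], "spin": 0}, {"slide": [0, 0, 0.05], "spin": 0}, {"slide": [0, 0, 0.03], "spin": 0}, {"slide": [0, 0, 0.03], "spin": 0}, {"slide": [0, 0, 0.012], "spin": 0}, {"slide": [0, 0, 0], "spin": 0}, {"slide": [0, 0, 0], "spin": 0}])

```text
t: 4.07
eef_pos: [462.8, -25.4, 6.0]
tcp_rot: [3.141, 0.0, -0.0]
ft_force: [-0.2, -0.2, 0.5]
opening: 1.003
grip_force: 0.0
```

Emit:
carry_out(moves=[{"slide": [0, 0, 0.008], "spin": 0}, {"slide": [0, 0, 0], "spin": 0}, {"slide": [0, 0, 0], "spin": 0}])

```text
t: 4.32
eef_pos: [462.8, -24.8, 3.0]
tcp_rot: [3.141, -0.001, 0.001]
ft_force: [1.0, 0.1, 0.0]
opening: 0.999
grip_force: 0.0
```

Emit:
carry_out(hand=1, moves=[{"slide": [0, 0, 0], "spin": 0}, {"slide": [0, 0, 0], "spin": 0}, {"slide": [0, 0, 0], "spin": 0}, {"slide": [0, 0, 0], "spin": 0}, {"slide": [0, 0, 0], "spin": 0}, {"slide": [0, 0, 0], "spin": 0}, {"slide": [0, 0, 0], "spin": 0}, {"slide": [0, 0, 0], "spin": 0}, {"slide": [0, 0, 0], "spin": 0}, {"slide": [0, 0, 0], "spin": 0}])

```text
t: 5.15
eef_pos: [462.6, -24.8, 2.6]
tcp_rot: [3.141, -0.0, 0.001]
ft_force: [-0.2, 0.6, 0.0]
opening: 0.597
grip_force: 30.0
```

```bash
python3 - <<'E'
from h import *; from cell import *
c=read_camera("wrist");np.savez("w2.npz",**c);cv2.imwrite("pics/w2.png",c["color"][150:,:,::-1])
s=state();print(s["eef_pos"],s["opening"],s["grip_force"],s["ft_force"])
print(px(c,s["eef_pos"]+[0,0,19]))
E
```

```text
[462.60154363 -24.73443908   2.61923353] 0.5986943808531582 29.99995772028342 [-0.81410014  0.54958794  0.34464501]
[256.1247944  251.80381197]
```

View pics/w2.png

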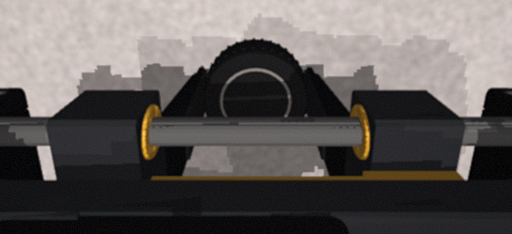

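Grip is good: opening matches 57 mm, and the cover's ring is centred at about (256,250), close to the TCP projection at (256,252). Lifting and moving to a point short of the filter to refine the rim.

Emit:
carry_out(moves=[{"slide": [0, 0, -0.02], "spin": 0}, {"slide": [0, 0, -0.06], "spin": 0}, {"slide": [0, 0, -0.08], "spin": 0}, {"slide": [0, 0, -0.08], "spin": 0}, {"slide": [0, 0, -0.08], "spin": 0}, {"slide": [0, 0, -0.08], "spin": 0}, {"slide": [0, 0, -0.05], "spin": 0}, {"slide": [0, 0, 0], "spin": 0}])

```text
t: 5.87
eef_pos: [463.8, -24.9, 186.9]
tcp_rot: [3.14, -0.007, 0.001]
ft_force: [-0.2, 0.7, -1.4]
opening: 0.593
grip_force: 30.0
```

Emit:
carry_out(moves=[{"slide": [0.005, 0.03, 0], "spin": 0}, {"slide": [0.005, 0.07, 0], "spin": 0}, {"slide": [0.005, 0.07, 0], "spin": 0}, {"slide": [0.005, 0.07, 0], "spin": 0}, {"slide": [0.005, 0.07, 0], "spin": 0}, {"slide": [0.005, 0.07, 0], "spin": 0}, {"slide": [0, 0.045, 0], "spin": 0}, {"slide": [0, 0, 0], "spin": 0}, {"slide": [0, 0, 0], "spin": 0}, {"slide": [0, 0, 0], "spin": 0}, {"slide": [0, 0, 0], "spin": 0}])

```text
t: 6.78
eef_pos: [474.4, -194.0, 182.1]
tcp_rot: [-3.141, 0.001, 0.001]
ft_force: [0.3, 0.4, -0.7]
opening: 0.6
grip_force: 30.0
```

```bash
python3 - <<'E'
from h import *; from cell import *
c=read_camera("wrist");np.savez("w3.npz",**c);cv2.imwrite("pics/w3.png",c["color"][:,:,::-1])
s=state();print(s["eef_pos"],s["opening"],s["grip_force"],s["ft_force"])
u,v=px(c,[563,-194,106]).astype(int);print(u,v,c["t"],px(c,[563,-174,106]))
r=48;u=min(u,512-r);v=max(v,r)
cv2.imwrite("pics/c3.png",cv2.resize(c["color"][v-r:v+r,u-r:u+r,::-1],(576,576),interpolation=cv2.INTER_CUBIC));print(u-r,v-r)
E
```

```text
[ 474.53281715 -193.93347358  182.36015414] 0.5907526182176821 29.99997208826244 [ 0.1482982   1.03107653 -0.68974099]
255 86 [-193.8486132   436.31386241  485.55499247] [229.26324355  86.22238046]
207 38
```

View pics/c3.png

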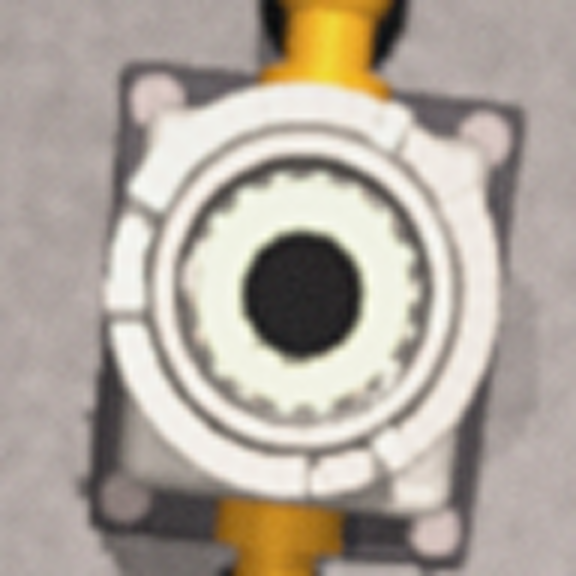

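The neck circle in the crop is centred at (303,288), i.e. image (257,85.5), so the rim is at about (563.5,-195). Relative to the same camera's view of the cover, the TCP target is about (562.9,-194.9). Moving above the neck and lowering to just over it.

Emit:
carry_out(moves=[{"slide": [0.05, 0, 0], "spin": 0}, {"slide": [0.07, 0, 0], "spin": 0}, {"slide": [0.07, 0, 0], "spin": 0}, {"slide": [0.03, 0, 0], "spin": 0}, {"slide": [0, 0, 0], "spin": 0}, {"slide": [0, 0, 0.05], "spin": 0}, {"slide": [0, 0, 0.05], "spin": 0}, {"slide": [0, 0, 0.04], "spin": 0}, {"slide": [0, 0, 0.03], "spin": 0}, {"slide": [0, 0, 0], "spin": 0}, {"slide": [0, 0, 0], "spin": 0}, {"slide": [0, 0, 0], "spin": 0}])

```text
t: 7.83
eef_pos: [562.7, -194.5, 115.5]
tcp_rot: [3.141, -0.001, 0.001]
ft_force: [0.4, 0.0, -1.0]
opening: 0.596
grip_force: 30.0
```

```bash
python3 - <<'E'
from h import *; from cell import *
T=read_camera("top");S=read_camera("side")
s=state();print(s["eef_pos"],s["ft_force"],s["moment"])
def crop(c,X,r=40):
    u,v=px(c,X).astype(int);return cv2.resize(c["color"][v-r:v+r,u-r:u+r,::-1],(390,390),interpolation=cv2.INTER_CUBIC)
cv2.imwrite("pics/c4.png",np.hstack([crop(T,[563,-195,106]),crop(S,[563,-195,106])]))
E
```

```text
[ 562.90659273 -194.69468496  115.70198215] [-0.08321524 -0.47883304 -0.66665557] [-0.00443853  0.05707581 -0.02078024]
```

View pics/c4.png

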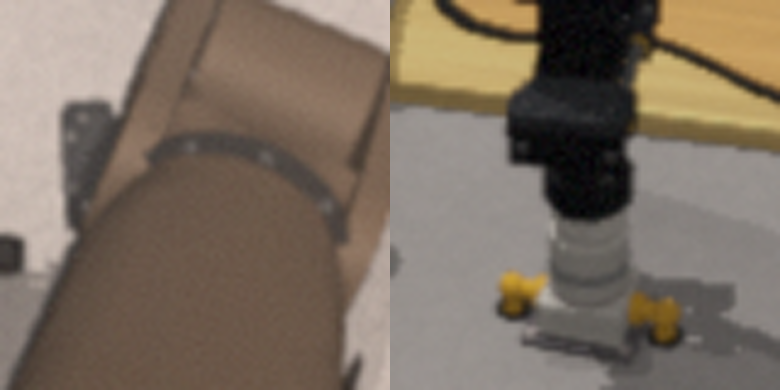

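The cover (545–632) sits centred over the can (552–630) in the side view. Lowering gently.

Emit:
carry_out(moves=[{"slide": [0, 0, 0.01], "spin": 0}, {"slide": [0, 0, 0.01], "spin": 0}, {"slide": [0, 0, 0.005], "spin": 0}, {"slide": [0, 0, 0.005], "spin": 0}, {"slide": [0, 0, 0], "spin": 0}, {"slide": [0, 0, 0], "spin": 0}])

```text
t: 8.43
eef_pos: [562.7, -194.7, 102.5]
tcp_rot: [-3.142, 0.0, 0.001]
ft_force: [-0.8, -0.0, -0.7]
opening: 0.593
grip_force: 30.0
```

Emit:
carry_out(moves=[{"slide": [0, 0, 0.003], "spin": 0}, {"slide": [0, 0, 0.002], "spin": 0}, {"slide": [0, 0, 0], "spin": 0}])

```text
t: 8.68
eef_pos: [562.7, -194.6, 100.5]
tcp_rot: [3.142, 0.0, 0.001]
ft_force: [-0.5, 0.7, -0.6]
opening: 0.593
grip_force: 30.0
```

Emit:
carry_out(moves=[{"slide": [0, 0, 0.0025], "spin": 0}, {"slide": [0, 0, 0.0025], "spin": 0}, {"slide": [0, 0, 0], "spin": 0}])

```text
t: 8.93
eef_pos: [562.8, -194.7, 98.6]
tcp_rot: [3.141, -0.0, 0.001]
ft_force: [-0.5, -1.0, 1.4]
opening: 0.594
grip_force: 30.0
```

Emit:
carry_out(moves=[{"slide": [0, 0, 0.0025], "spin": 0}, {"slide": [0, 0, 0], "spin": 0}])

```text
t: 9.1
eef_pos: [562.8, -194.7, 98.0]
tcp_rot: [3.141, -0.0, 0.001]
ft_force: [0.1, 0.0, 2.9]
opening: 0.594
grip_force: 30.0
```

Emit:
carry_out(moves=[{"slide": [0, 0, 0.0025], "spin": 0}, {"slide": [0, 0, 0], "spin": 0}])

```text
t: 9.27
eef_pos: [562.8, -194.8, 96.8]
tcp_rot: [3.141, -0.0, 0.001]
ft_force: [0.2, -0.6, -0.5]
opening: 0.6
grip_force: 30.0
```

Emit:
carry_out(moves=[{"slide": [0, 0, 0.002], "spin": 0}, {"slide": [0, 0, 0], "spin": 0}])

```text
t: 9.43
eef_pos: [562.6, -194.6, 95.4]
tcp_rot: [-3.141, 0.0, 0.001]
ft_force: [0.5, 0.4, -4.9]
opening: 0.593
grip_force: 30.0
```

Emit:
carry_out(moves=[{"slide": [0, 0, 0.002], "spin": 0}, {"slide": [0, 0, 0], "spin": 0}])

```text
t: 9.6
eef_pos: [562.5, -194.6, 94.7]
tcp_rot: [-3.141, 0.001, 0.0]
ft_force: [-0.8, -0.3, -1.8]
opening: 0.598
grip_force: 30.0
```

Emit:
carry_out(moves=[{"slide": [0, 0, 0], "spin": 0}, {"slide": [0, 0, 0], "spin": 0}, {"slide": [0, 0, 0], "spin": 0}])

```text
t: 9.85
eef_pos: [562.6, -194.6, 94.9]
tcp_rot: [-3.141, 0.0, 0.001]
ft_force: [-0.5, 0.9, -3.3]
opening: 0.598
grip_force: 30.0
```

Emit:
carry_out(moves=[{"slide": [0, 0, 0.002], "spin": 0}, {"slide": [0, 0, 0], "spin": 0}, {"slide": [0, 0, 0], "spin": 0}])

```text
t: 10.1
eef_pos: [562.8, -194.7, 94.4]
tcp_rot: [3.141, -0.0, 0.001]
ft_force: [-0.3, -0.6, -1.1]
opening: 0.595
grip_force: 30.0
```

Emit:
carry_out(moves=[{"slide": [0, 0, 0.002], "spin": 0}, {"slide": [0, 0, 0], "spin": 0}, {"slide": [0, 0, 0], "spin": 0}])

```text
t: 10.35
eef_pos: [562.7, -194.7, 93.5]
tcp_rot: [3.141, -0.0, 0.001]
ft_force: [0.4, 0.1, -0.7]
opening: 0.596
grip_force: 30.0
```

Emit:
carry_out(moves=[{"slide": [0, 0, 0.002], "spin": 0}, {"slide": [0, 0, 0], "spin": 0}, {"slide": [0, 0, 0], "spin": 0}])

```text
t: 10.6
eef_pos: [562.8, -194.7, 92.9]
tcp_rot: [3.141, -0.0, 0.001]
ft_force: [0.0, -0.5, 3.4]
opening: 0.598
grip_force: 30.0
```

Contact came at about 2.5 mm above home, well below where the threads or ribs would hold the cover, so it seems to have dropped straight into the start. A small forward turn that follows the pitch will test this.

Emit:
carry_out(moves=[{"slide": [0, 0, 0.0004], "spin": 0.1}, {"slide": [0, 0, 0.0004], "spin": 0.1}, {"slide": [0, 0, 0.0004], "spin": 0.1}, {"slide": [0, 0, 0.0004], "spin": 0.1}, {"slide": [0, 0, 0], "spin": 0}])

```text
t: 11.02
eef_pos: [563.0, -194.8, 92.3]
tcp_rot: [3.141, -0.001, -0.211]
ft_force: [0.5, -1.4, 3.5]
opening: 0.593
grip_force: 30.0
```

```bash
python3 - <<'E'
from cell import *
s=state();print(s["eef_pos"],s["tcp_rot"],s["ft_force"],s["moment"],s["joints"][5])
E
```

```text
[ 562.99653087 -194.80836382   92.27178932] [ 3.14130510e+00 -9.29715892e-04 -2.11177112e-01] [ 0.51149064 -1.38033465  3.47127715] [-0.03944194  0.06484896 -0.11409282] 1.3380984221171695
```

It turned 12° with light force and descended with the pitch, so it is threaded. Carrying on forward.

Emit:
carry_out(moves=[{"slide": [0, 0, 0.0004], "spin": 0.1}, {"slide": [0, 0, 0.0004], "spin": 0.1}, {"slide": [0, 0, 0.0004], "spin": 0.1}, {"slide": [0, 0, 0.0004], "spin": 0.1}, {"slide": [0, 0, 0.0004], "spin": 0.1}, {"slide": [0, 0, 0]}])

```text
$.moves[5]: bad value
```

```bash
cat > s.py <<'E'
from cell import *
s=state();print(s["eef_pos"],s["tcp_rot"],s["ft_force"],s["moment"],s["joints"][5])
E
python3 s.py
```

```text
[ 562.99653087 -194.80836382   92.27178932] [ 3.14130510e+00 -9.29715892e-04 -2.11177112e-01] [ 0.51149064 -1.38033465  3.47127715] [-0.03944194  0.06484896 -0.11409282] 1.3380984221171695
```

Emit:
carry_out(moves=[{"slide": [0, 0, 0.0004], "spin": 0.1}, {"slide": [0, 0, 0.0004], "spin": 0.1}, {"slide": [0, 0, 0.0004], "spin": 0.1}, {"slide": [0, 0, 0.0004], "spin": 0.1}, {"slide": [0, 0, 0.0004], "spin": 0.1}, {"slide": [0, 0, 0], "spin": 0}])

```text
t: 11.52
eef_pos: [562.9, -194.8, 91.5]
tcp_rot: [3.142, -0.001, -0.471]
ft_force: [0.1, 0.6, 4.1]
opening: 0.595
grip_force: 30.0
```

```bash
python3 s.py
```

```text
[ 562.94757063 -194.80519997   91.47015818] [ 3.14157421e+00 -8.40679927e-04 -4.71297781e-01] [0.14748659 0.59562551 4.11417708] [ 0.0090378   0.06366371 -0.0671027 ] 1.5981538773253592
```

Emit:
carry_out(moves=[{"slide": [0, 0, 0.0004], "spin": 0.1}, {"slide": [0, 0, 0.0004], "spin": 0.1}, {"slide": [0, 0, 0.0004], "spin": 0.1}, {"slide": [0, 0, 0.0004], "spin": 0.1}, {"slide": [0, 0, 0.0004], "spin": 0.1}, {"slide": [0, 0, 0.0004], "spin": 0.1}, {"slide": [0, 0, 0], "spin": 0}])

```text
t: 12.1
eef_pos: [563.0, -194.9, 90.7]
tcp_rot: [-3.141, -0.001, -0.785]
ft_force: [-0.7, 0.3, 5.7]
opening: 0.596
grip_force: 30.0
```

```bash
python3 s.py
```

```text
[ 563.03913749 -194.86804687   90.6509864 ] [-3.14130088e+00 -1.10470024e-03 -7.84770755e-01] [-0.72997762  0.29686866  5.69803385] [ 0.00898975  0.07262181 -0.04741264] 1.9116739542337633
```

Emit:
carry_out(moves=[{"slide": [0, 0, 0.0003], "spin": 0.1}, {"slide": [0, 0, 0.0003], "spin": 0.1}, {"slide": [0, 0, 0.0003], "spin": 0.1}, {"slide": [0, 0, 0.0003], "spin": 0.1}, {"slide": [0, 0, 0], "spin": 0}])

```text
t: 12.52
eef_pos: [563.3, -195.0, 90.6]
tcp_rot: [-3.141, -0.002, -0.994]
ft_force: [0.2, -0.1, 9.7]
opening: 0.593
grip_force: 30.0
```

```bash
python3 s.py
```

```text
[ 563.27686954 -194.95980331   90.60825245] [-3.14067545e+00 -1.75041611e-03 -9.94045745e-01] [ 0.22123126 -0.05619547  9.65570304] [ 0.06065827  0.05459582 -0.09202991] 2.121037444368598
```

Emit:
carry_out(moves=[{"slide": [0, 0, 0.0003], "spin": 0.1}, {"slide": [0, 0, 0.0003], "spin": 0.1}, {"slide": [0, 0, 0.0003], "spin": 0.1}, {"slide": [0, 0, 0], "spin": 0}])

```text
t: 12.85
eef_pos: [563.5, -195.2, 90.6]
tcp_rot: [-3.14, -0.002, -1.151]
ft_force: [-0.8, 0.3, 11.8]
opening: 0.593
grip_force: 30.0
```

```bash
python3 s.py
```

```text
[ 563.47831828 -195.15529446   90.59658262] [-3.13997382e+00 -2.20098552e-03 -1.15118115e+00] [-0.82961861  0.29774654 11.83434175] [ 0.03863412  0.11795334 -0.06376133] 2.2781158460055937
```

Height has stopped at 90.6, the computed home height. Tightening a little more without pushing down.

Emit:
carry_out(moves=[{"slide": [0, 0, 0], "spin": 0.1}, {"slide": [0, 0, 0], "spin": 0.1}, {"slide": [0, 0, 0], "spin": 0.1}, {"slide": [0, 0, 0], "spin": 0}])

```text
t: 13.18
eef_pos: [563.4, -195.3, 90.6]
tcp_rot: [-3.14, -0.002, -1.308]
ft_force: [0.5, -1.1, 12.1]
opening: 0.594
grip_force: 30.0
```

```bash
python3 s.py
```

```text
[ 563.41287622 -195.28607414   90.60899699] [-3.13979781e+00 -2.06200211e-03 -1.30820299e+00] [ 0.47854317 -1.06602524 12.08004549] [-0.10577245  0.1569488  -0.20266484] 2.435185807036153
```

Emit:
carry_out(moves=[{"slide": [0, 0, 0], "spin": 0.1}, {"slide": [0, 0, 0], "spin": 0.1}, {"slide": [0, 0, 0], "spin": 0}])

```text
t: 13.43
eef_pos: [563.3, -195.4, 90.6]
tcp_rot: [-3.14, -0.002, -1.413]
ft_force: [-1.0, -1.8, 13.3]
opening: 0.599
grip_force: 30.0
```

```bash
python3 s.py
```

```text
[ 563.32950805 -195.35392319   90.57755535] [-3.13980457e+00 -1.92587008e-03 -1.41278990e+00] [-0.99709899 -1.79093299 13.25047682] [-0.29061697  0.27520629 -0.2243222 ] 2.539857830769884
```

Emit:
carry_out(hand=0, moves=[{"slide": [0, 0, 0], "spin": 0}, {"slide": [0, 0, 0], "spin": 0}, {"slide": [0, 0, 0], "spin": 0}, {"slide": [0, 0, 0], "spin": 0}, {"slide": [0, 0, 0], "spin": 0}, {"slide": [0, 0, 0], "spin": 0}, {"slide": [0, 0, 0], "spin": 0}, {"slide": [0, 0, 0], "spin": 0}])

```text
t: 14.1
eef_pos: [562.7, -194.6, 89.3]
tcp_rot: [3.142, -0.0, -1.413]
ft_force: [-0.8, -0.5, -0.6]
opening: 0.996
grip_force: 0.0
```

Emit:
carry_out(moves=[{"slide": [0, 0, -0.03], "spin": 0}, {"slide": [0, 0, -0.06], "spin": 0}, {"slide": [0, 0, -0.08], "spin": 0}, {"slide": [0, 0, -0.08], "spin": 0}, {"slide": [0, 0, -0.05], "spin": -0.2}, {"slide": [0, 0, 0], "spin": -0.2}, {"slide": [0, 0, 0], "spin": -0.2}, {"slide": [0, 0, 0], "spin": 0}, {"slide": [0, 0, 0], "spin": 0}])

```text
t: 14.85
eef_pos: [562.6, -194.6, 209.3]
tcp_rot: [3.141, 0.0, -1.102]
ft_force: [0.5, 0.1, -0.0]
opening: 1.0
grip_force: 0.0
```

```bash
python3 s.py; python3 - <<'E'
from h import *; from cell import *
W=read_camera("wrist");S=read_camera("side");np.savez("w5.npz",**W)
def crop(c,X,r=40):
    u,v=px(c,X).astype(int);u=np.clip(u,r,512-r);v=np.clip(v,r,384-r);print(u-r,v-r);return cv2.resize(c["color"][v-r:v+r,u-r:u+r,::-1],(390,390),interpolation=cv2.INTER_CUBIC)
cv2.imwrite("pics/c5.png",np.hstack([crop(W,[563,-195,106],50),crop(S,[563,-195,90],26)]))
ce,st,m=blob(W["color"].max(2)<70,px(W,[563,-195,110]));cn=max(cv2.findContours(m.astype(np.uint8),0,1)[0],key=cv2.contourArea);e=cv2.fitEllipse(cn);print(e,ray(W,*e[0],105))
E
```

```text
[ 562.59688114 -194.56521056  209.28515429] [ 3.14143817e+00  1.10011092e-04 -1.10199234e+00] [ 0.51760597  0.13365835 -0.00602386] [ 0.12671662 -0.02467984 -0.01617321] 2.228957243021955
206 138
241 126
((254.8480987548828, 189.63746643066406), (36.18822479248047, 37.971317291259766), 94.35406494140625) [ 563.50493065 -193.66671437  105.        ]
```

View pics/c5.png

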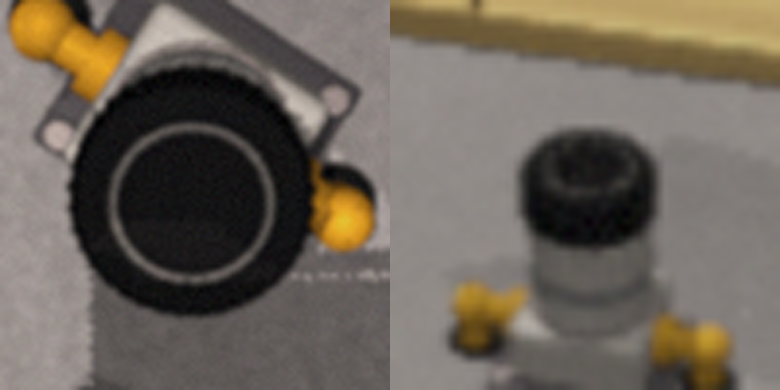

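The cover sits centred and level, close down on the shoulder. Its height stopped falling at the home value while it was still turning, and the arm is clear, so I'm handing it in.

```bash
python3 -c "
from cell import *
print(job_done())"
```

```text
the job is handed in; nothing more can be done
None
```

I screwed the cover onto the filter neck until it stopped at the computed home height, released it with the arm clear, and handed the job in. It dropped into the thread start as it was set down, so I skipped the backward turn. No pass/fail result came back.

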